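# Clamp an objective canister and wedge-lock the clamp bar

### The job

Clamp the small canister in the bench holder so that it stands fast while it is labelled: gently push the sliding bar by its upright fin until it presses the canister home into the V-shaped seat, then push the thumb wedge along its ramp, firmly but without forcing it (about 20 N), until it jams the bar fast. Let go, leaving the canister upright and gripped, and do not disturb the eyepiece, case and bottle standing nearby.

Things in the scene. Friction and masses are not known exactly. Their poses are not given: they have to be found in the camera images.
- holder: bench clamp on a grey metal plate 240 x 120 x 10 mm, fixed; origin at bench height under the bar's centre line, x along the bar towards the V-seat, y towards the wedge, z up. V-seat at the +x end: two 30 mm tall dark faces. Dark fence rail, 16 mm tall, on the bar's -y side; how near it stands differs by 1.5 mm either way from set-up to set-up. Dark ramp rail, 15 mm tall, on the +y side
- seat (a point): on top of the base plate, the point under the canister's axis when it is home in the V-seat (holder x = 60, y = 0, z = 10 mm)
- can: canister of a microscope objective, white body 34 mm diameter with a black 36 mm lid, 54 mm tall, 60 to 130 g, standing loose on the plate 5 to 14 mm short of home; origin at the centre of its underside, z up
- bar: steel clamp bar 110 x 24 x 14 mm with a smooth plastic nose; slides along holder x with about 3 N of friction, stays where left, has 0 to 3 mm side play. Origin at the nose end, middle of the underside (holder z = 12 mm); axes as the holder's. At holder x = 43 mm when the canister is home; starts 30 to 50 mm back from there
- bar_fin (a point): top middle of the upright ribbed fin on the bar, by which it is moved: 10 mm thick along x, 16 mm wide, 40 mm tall (from holder z = 26 to 66 mm), 100 mm behind the nose
- wedge: steel thumb wedge, 60 mm long, captive on the ramp; slides up to 42 mm along holder +x with 5 N of friction, nearing the bar (-y) by 1 mm per 6 mm. Starts 0 to 5 mm from fully back. It jams the bar against the fence 15 to 38 mm from fully back: to be felt, resistance then rises about 5 N per mm. Stays when released. Axes as the holder's; origin: underside, middle of the face to the bar
- wedge_fin (a point): top middle of the upright ribbed thumb fin on the wedge: 10 mm thick along x, 18 mm wide, 40 mm tall (holder z = 26 to 66 mm); holder x = -28 mm when fully back
- eyepiece: bystander: spare eyepiece, black, 34 mm diameter, 44 mm tall, standing loose right of the holder; leave alone; origin under its centre
- case: bystander: flat black case 44 x 92 x 19 mm lying loose left of the holder; leave alone; origin under its centre
- oil: bystander: small amber bottle with black cap, 31 mm diameter, 72 mm tall, standing loose left of the holder; leave alone; origin under its centre
Not all that is in view belongs to the job. What is shaped like the can but red or yellow is not meant.

How it is judged:
By the outcome, as a careful person would: the job done as asked, in the order asked, and still so for the second after the job is handed in, with the robot touching nothing.
It also fails if it takes over 61 s, if anything falls off the work surface, if the arm or the gripper's body presses on something with over 40 N, if the wrist force passes 120 N, or if a joint passes its speed limit or range.

### The arm

A 7-joint arm with a two-finger parallel gripper is mounted at the origin on a cart in front of the work surface, level with it; the furniture and walls round the work are solid. World frame = base frame: x ahead of the robot, y to its left, z up, the work surface at z = 0. Lengths are in m, angles in degrees, forces in N, time in s.
With the tool pointing down it reaches from about 0.4 to 0.9 m from the base axis. Payload 5.5 kg.
Tool frame: the origin (TCP) lies midway between the tips of the shut fingers; the grasp point (between the pads) lies grip_depth behind it (grip_depth is the distance from the TCP to the grasp point, in m); z points along the fingers, y is the line along which they close (so a half turn about z gives the same grasp; the last joint's range is limited). The gripper opens to 85 mm and grips with 20 to 120 N. Pads are 22 mm wide; open, the fingers measure 114 mm over their backs; the gripper's body (76 mm by 85 mm) begins 54 mm behind the grasp point. The pads swing forward as they close: fully open they stand 13 mm farther back than shut.
Start: joints at [90.367, 28.699, -24.465, 88.831, 12.651, 65.22, -12.049], TCP at [0.165, -0.629, 0.231] pointing down, gripper open.
Joint ranges: [-164.97, 164.97], [-17.58, 116.51], [-87.97, 89.64], [11.32, 138.91], [-80.73, 260.73], [10.89, 115.49], [-147.41, 147.41]. Speed limits (degrees/s): [147.25, 147.25, 180, 180, 180, 180, 180].

### API

Orientations are given as a 3x3 rotation matrix whose columns are the frame's x, y, z axes.
In Python, from rig import state, get_image, calibration, hand_in, grip_depth gives the robot as it stands. The module is installed in compiled form; this text tells all that it offers.
- The arm moves only by the tool drive_tool, never from a script. Its argument "deltas" is a list of rows, each an object with "linear": the shift along the tool's x, y, z in m, a list of three; "angular": the turn, a rotation vector about the tool's x, y, z in degrees, a list of three. A call has 1 to 12 rows; each row shifts and turns the commanded pose from where the row before left it, along the tool's axes as they then stand; what a row does not reach is not made up. A row lasts 1/10 s, in which the tool goes at most 50 mm and 8.59 degrees, less where a joint would pass 70% of its speed; a pose out of reach is approached as far as the arm can. A call with a gripper value outside its range is refused whole. "jaw" is the opening, from 0 (shut) to 1 (fully open), set as the call begins (left out, the last holds). The fingers move at their own pace and stop on an object; the grip force is fixed at half the most. Time passes only in rows, so rows that do not move let the fingers close. It gives the time, the measured TCP pose, the force, the opening and the grip force at its end, in the units of the state.
- state(): the state, without advancing time (a new reading comes with each control period).
- get_image(name): name is "side" or "top"; returns the picture (384x512x3 uint8, red, green, blue); there is no depth.
- calibration(name): a dict with "fx", "fy", "cx", "cy" (pixels), "R" (3x3) and "t" (3): a world point X has camera coordinates R X + t. Camera axes: x right, y down, z forward; pixel columns grow to the right and rows downward; lengths in m; the calibration is good to about 2 mm. A picture is of the moment at which its call begins. calibration takes no time and is no camera call.
- hand_in(): hands the job in; it is judged then, once.
The state is a dict: "time_s": time; "joints": joint angles; "dq": joint speeds; "joint_efforts": joint torques, N m; "tool_pos": TCP position; "orientation": TCP orientation; "contact_force": force on the tool from outside, world axes, zero at the start; "torque": the same for the moment, N m; "opening": finger opening in m; "grip_force": force on a finger pad.
Only numpy, scipy, OpenCV 4.12 (cv2) and the standard library are available. Lean on these libraries where they do the work, as an engineer would, in place of code of your own. Each camera call takes 0.05 s, during which the arm holds its last target. There are 200 camera calls.

## Working session

There is one attempt and no reset: what is moved stays moved. The work goes in short steps, Python scripts to look and compute and a tool call to move; the robot and the scene stay as the last step left them, time stands still between calls to the robot, and variables do not carry over. Pictures are saved under pics/ and viewed, at most 10 in all, crops included, and the job is handed in when it is done.

Besides the shell and the picture viewer there is one more tool, called after "Request:" as a command line: name --argument value ..., lists and objects as JSON in quotes. drive_tool: Moves the arm, as the interface text tells. Its arguments: {"type":"object","properties":{"deltas":{"type":"array","items":{"type":"object","properties":{"linear":{"type":"array","items":{"type":"number"}},"angular":{"type":"array","items":{"type":"number"}}}}},"jaw":{"type":"number"}},"required":["deltas"]}

```bash
mkdir -p pics; python3 - <<'E'
from rig import *
import cv2,numpy as np
np.set_printoptions(precision=4,suppress=True)
for n in("side","top"):
    cv2.imwrite(f"pics/{n}0.png",get_image(n)[:,:,::-1]); print(n,calibration(n))
s=state();print(s,grip_depth)
E
```

```text
side {'fx': 406.90824601206833, 'fy': 406.90824601206833, 'cx': 256.1346745939046, 'cy': 189.02507655629154, 'R': array([[ 0.9643, -0.2647, -0.0089],
       [-0.1753, -0.6127, -0.7706],
       [ 0.1985,  0.7446, -0.6373]]), 't': array([-0.4901,  0.2166,  0.8376])}
top {'fx': 434.6844894518, 'fy': 434.6844894518, 'cx': 250.56208001615656, 'cy': 195.4180585896206, 'R': array([[ 0.0041, -0.9998,  0.0185],
       [-0.9889, -0.0068, -0.1486],
       [ 0.1487, -0.0177, -0.9887]]), 't': array([0.1033, 0.5606, 1.0692])}
{'time_s': 0.1, 'joints': array([ 90.3667,  28.7478, -24.4561,  88.8847,  12.6491,  65.2215,
       -12.0489]), 'dq': array([ 0.0785, -0.2293, -0.1291, -0.119 ,  0.0153,  0.0394, -0.0348]), 'joint_efforts': array([ -0.0111, -57.0805,  -5.8386, -28.1745,   0.0104,   0.0057,
         0.    ]), 'tool_pos': array([ 0.1649, -0.6281,  0.2304]), 'orientation': array([[ 0.9672,  0.2541, -0.0004],
       [ 0.2541, -0.9672,  0.0017],
       [ 0.0001, -0.0018, -1.    ]]), 'contact_force': array([-0.5173,  0.1791, -0.2334]), 'torque': array([-0.0267,  0.0546, -0.0462]), 'grip_force': 0.0, 'opening': 0.08545431556337607} 0.0187
```

View pics/side0.png

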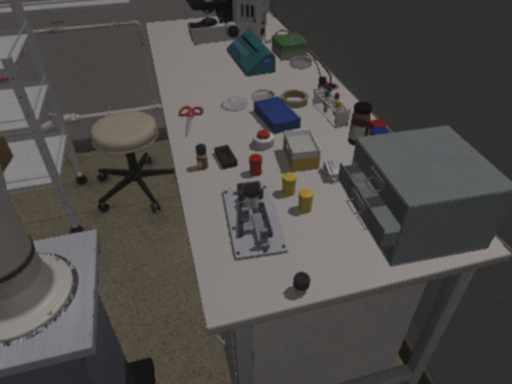

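View pics/top0.png

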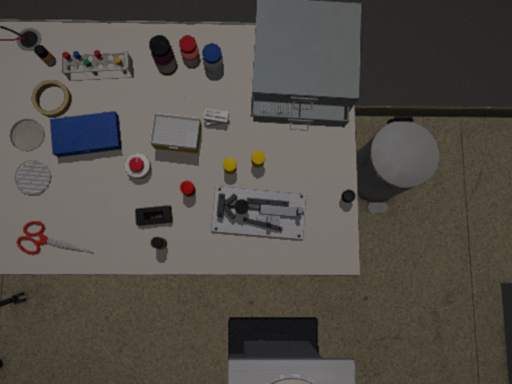

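The side view shows the holder plate at about (253,218). In the top view it is at (260,213), with the V-seat to the left (world +y). Things that could be taken for the can, by top pixel:
- black lid in the holder at (242,207): this is the can
- red at (187,188)
- yellow at (230,165) and (258,158)
- eyepiece at (348,196)
- oil bottle at (158,243)

I choose the one in the holder and check it in a close crop.

```bash
python3 - <<'E'
import cv2,numpy as np
a=cv2.imread("pics/top0.png")[180:245,205:312]; b=cv2.imread("pics/side0.png")[172:260,215:295]
a=cv2.resize(a,None,fx=7,fy=7,interpolation=cv2.INTER_CUBIC);b=cv2.resize(b,None,fx=6.5,fy=6.5,interpolation=cv2.INTER_CUBIC)
cv2.imwrite("pics/ca.png",a);cv2.imwrite("pics/cb.png",b)
E
```

```text
(no output)
```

View pics/ca.png

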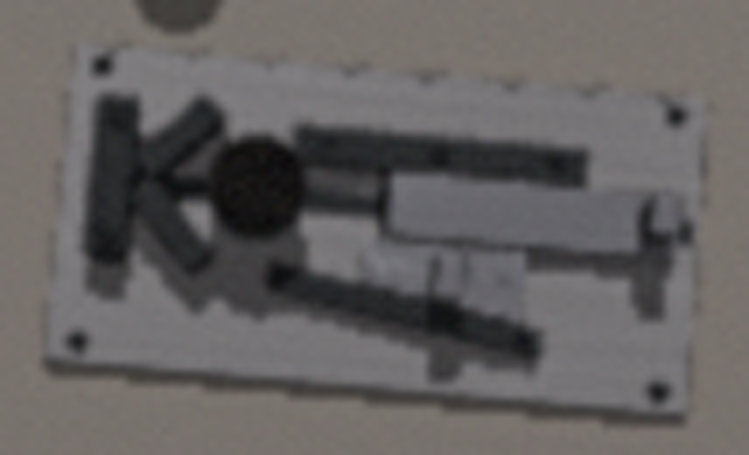

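View pics/cb.png

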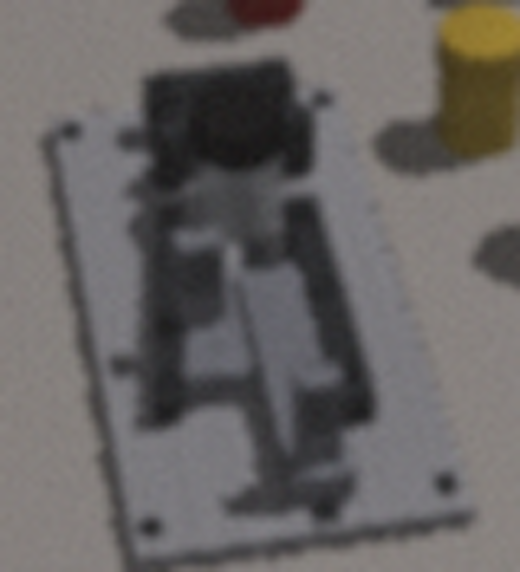

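The crops confirm the can: a white body with a black lid, inside the holder, top-crop pixel (257,187). The bar fin top is at about (668,215) in the top crop and the wedge fin at about (449,275). In the side crop they are at (320,375) and (200,240).

```bash
cat > h.py <<'E'
from rig import *
import numpy as np,cv2
np.set_printoptions(precision=4,suppress=True)
def ray(n,u,v):
    c=calibration(n);R,t=np.array(c["R"]),np.array(c["t"])
    return -R.T@t, R.T@np.array([(u-c["cx"])/c["fx"],(v-c["cy"])/c["fy"],1])
def onz(n,u,v,z):
    o,d=ray(n,u,v);return o+d*(z-o[2])/d[2]
def top(u,v,z): return onz("top",205+(u+.5)/7-.5,180+(v+.5)/7-.5,z)
def side(u,v,z): return onz("side",215+(u+.5)/6.5-.5,172+(v+.5)/6.5-.5,z)
E
python3 - <<'E'
from h import *
print("cams",ray("top",0,0)[0],ray("side",0,0)[0])
P=np.array([top(*p,.01)[:2] for p in[(78,48),(706,97),(686,412),(48,360)]])
H=np.array([[120,-60],[-120,-60],[-120,60],[120,60]])/1000
# rigid fit
c=P.mean(0);U,S,Vt=np.linalg.svd(H.T@(P-c));R=(U@Vt).T
print("centre",c,"R",R,"yaw",np.degrees(np.arctan2(R[1,0],R[0,0])),"res",P-c-H@R.T)
h=lambda p:((p[:2]-c)@R*1000)
print("bolts",[h(top(*p,.012)) for p in[(102,65),(676,116),(658,392),(78,341)]])
for n,p,z in[("lid",(257,187),.064),("barfin",(668,215),.066),("wfin",(449,275),.066),("fence L",(297,135),.026),("fence R",(586,165),.026),("backwall",(118,180),.04),("nose/bar junc",(384,205),.026),("bar side near R",(640,245),.026),("bar side far L",(390,175),.026),("bar side near L",(390,240),.026)]:print(n,top(*p,z),h(top(*p,z)))
for n,p,z in[("lid",(238,135),.064),("barfin",(320,375),.066),("wfin",(200,240),.066)]:print("side",n,side(*p,z),h(side(*p,z)))
s=side
print("side corners",[h(side(*p,.01)) for p in[(48,135),(342,92),(472,515),(135,560)]])
E
```

```text
cams [0.395  0.126  1.1385] [ 0.3444 -0.6207  0.6963]
centre [0.5207 0.084 ] R [[ 0.0746 -0.9972]
 [ 0.9972  0.0746]] yaw 85.7220195864826 res [[-0.0015 -0.0017]
 [-0.0006  0.0014]
 [ 0.001   0.0016]
 [ 0.0011 -0.0014]]
bolts [array([108.5517, -52.623 ]), array([-107.5461,  -50.8889]), array([-107.2317,   52.7375]), array([108.1424,  51.1   ])]
lid [0.5291 0.1298 0.064 ] [46.2325 -4.9637]
barfin [ 0.5197 -0.0164  0.066 ] [-100.1755   -6.5501]
wfin [0.4979 0.0616 0.066 ] [-24.0692  21.0522]
fence L [0.5532 0.1153 0.026 ] [ 33.5813 -30.157 ]
fence R [0.5428 0.0084 0.026 ] [-73.7159 -27.6795]
backwall [0.5343 0.1804 0.04  ] [97.0877 -6.4072]
nose/bar junc [0.5274 0.0831 0.026 ] [-0.4271 -6.8119]
bar side near R [ 0.5132 -0.0112  0.026 ] [-95.5153   0.3405]
bar side far L [0.5386 0.0809 0.026 ] [ -1.7912 -18.0946]
bar side near L [0.5145 0.0809 0.026 ] [-3.6063  5.9225]
side lid [0.5265 0.1092 0.064 ] [25.534  -3.9379]
side barfin [ 0.5204 -0.021   0.066 ] [-104.79     -7.5878]
side wfin [0.4982 0.0548 0.066 ] [-30.814   20.1747]
side corners [array([104.391 ,  60.3252]), array([107.2077, -61.6916]), array([-126.9542,  -56.4707]), array([-123.7581,   60.1874])]
```

Request:
drive_tool --deltas '[{"linear": [0, 0, 0], "angular": [0, 0, -3]}, {"linear": [0, 0, 0], "angular": [0, 0, -6]}, {"linear": [0, 0, 0], "angular": [0, 0, -6.5]}, {"linear": [0, 0, 0], "angular": [0, 0, -6.5]}, {"linear": [0, 0, 0], "angular": [0, 0, -6.5]}, {"linear": [0, 0, 0], "angular": [0, 0, -6.5]}, {"linear": [0, 0, 0], "angular": [0, 0, -6.5]}, {"linear": [0, 0, 0], "angular": [0, 0, -6.5]}, {"linear": [0, 0, 0], "angular": [0, 0, -6.5]}, {"linear": [0, 0, 0], "angular": [0, 0, -6.5]}, {"linear": [0, 0, 0], "angular": [0, 0, -6]}, {"linear": [0, 0, 0], "angular": [0, 0, -4]}]' --jaw 0

```text
time_s: 1.3
tool_pos: [0.1649, -0.6283, 0.2307]
orientation: [[0.071, 0.997, -0.0], [0.997, -0.071, 0.001], [0.001, -0.0, -1.0]]
contact_force: [0.0, -0.4, 0.7]
opening: 0.0002
grip_force: 0.0
```

```bash
cat >> h.py <<'E'
C=np.array([0.5207,0.084]);RH=np.array([[.0746,-.9972],[.9972,.0746]])
O=C+RH@[0,-.006]
def hol(p): return (np.array(p)[:2]-O)@RH*1000
def rep():
    s=state();R=s["orientation"];print("t",s["time_s"],"tcp",s["tool_pos"],"hol",hol(s["tool_pos"]),"yaw",np.degrees(np.arctan2(R[1,0],R[0,0])),"Rz",R[:,2],"F",s["contact_force"],"Fh",RH.T@s["contact_force"][:2],"op",s["opening"],"q",s["joints"])
    return s
E
python3 - <<'E'
from h import *
s=rep()
R=s["orientation"];tgt=np.r_[O+RH@[-.140,0],.20]
print(tgt,"tool delta",R.T@(tgt-s["tool_pos"]))
E
```

```text
t 1.3 tcp [ 0.1649 -0.6283  0.2307] hol [-736.8918  307.7102] yaw 85.93018252699123 Rz [-0.0002  0.0011 -1.    ] F [ 0.0077 -0.4231  0.7119] Fh [-0.4213 -0.0392] op 0.0002131937719520967 q [100.3308  31.9576 -39.4663  88.4948  21.3622  67.3417  52.7333]
[ 0.5162 -0.0561  0.2   ] tool delta [0.5957 0.3099 0.0313]
```

Request:
drive_tool --deltas '[{"linear": [0.01, 0.005, 0]}, {"linear": [0.02, 0.01, 0]}, {"linear": [0.025, 0.013, 0]}, {"linear": [0.025, 0.013, 0]}, {"linear": [0.025, 0.013, 0]}, {"linear": [0.025, 0.013, 0]}, {"linear": [0.025, 0.013, 0]}, {"linear": [0.025, 0.013, 0]}, {"linear": [0.025, 0.013, 0]}, {"linear": [0.025, 0.013, 0]}, {"linear": [0.025, 0.013, 0]}, {"linear": [0.025, 0.013, 0]}]'

```text
invalid input
```

Request:
drive_tool --deltas '[{"linear": [0.025, 0.013, 0]}, {"linear": [0.025, 0.013, 0]}, {"linear": [0.025, 0.013, 0]}, {"linear": [0.025, 0.013, 0]}, {"linear": [0.025, 0.013, 0]}, {"linear": [0.025, 0.013, 0]}, {"linear": [0.025, 0.013, 0]}, {"linear": [0.025, 0.013, 0]}, {"linear": [0.025, 0.013, 0]}, {"linear": [0.025, 0.013, 0]}, {"linear": [0.02, 0.01, 0]}, {"linear": [0.01, 0.005, 0]}]'

```text
invalid input
```

```bash
python3 - <<'E'
from h import *
s=rep()
R=s["orientation"];tgt=np.r_[O+RH@[-.140,0],.20]
print("tool delta",R.T@(tgt-s["tool_pos"]))
E
```

```text
t 1.3 tcp [ 0.1649 -0.6283  0.2307] hol [-736.8918  307.7102] yaw 85.93018252699123 Rz [-0.0002  0.0011 -1.    ] F [ 0.0077 -0.4231  0.7119] Fh [-0.4213 -0.0392] op 0.0002131937719520967 q [100.3308  31.9576 -39.4663  88.4948  21.3622  67.3417  52.7333]
tool delta [0.5957 0.3099 0.0313]
```

Angular has to be included in every row.

Request:
drive_tool --deltas '[{"linear": [0.01, 0.005, 0], "angular": [0, 0, 0]}, {"linear": [0.02, 0.01, 0], "angular": [0, 0, 0]}, {"linear": [0.025, 0.013, 0], "angular": [0, 0, 0]}, {"linear": [0.025, 0.013, 0], "angular": [0, 0, 0]}, {"linear": [0.025, 0.013, 0], "angular": [0, 0, 0]}, {"linear": [0.025, 0.013, 0], "angular": [0, 0, 0]}, {"linear": [0.025, 0.013, 0], "angular": [0, 0, 0]}, {"linear": [0.025, 0.013, 0], "angular": [0, 0, 0]}, {"linear": [0.025, 0.013, 0], "angular": [0, 0, 0]}, {"linear": [0.025, 0.013, 0], "angular": [0, 0, 0]}, {"linear": [0.025, 0.013, 0], "angular": [0, 0, 0]}, {"linear": [0.025, 0.013, 0], "angular": [0, 0, 0]}]'

```text
time_s: 2.5
tool_pos: [0.331, -0.3582, 0.2311]
orientation: [[0.076, 0.997, -0.001], [0.997, -0.076, 0.0], [0.0, -0.001, -1.0]]
contact_force: [0.7, -0.3, 0.7]
opening: 0.0
grip_force: 0.0
```

Request:
drive_tool --deltas '[{"linear": [0.025, 0.013, 0], "angular": [0, 0, 0]}, {"linear": [0.025, 0.013, 0], "angular": [0, 0, 0]}, {"linear": [0.025, 0.013, 0], "angular": [0, 0, 0]}, {"linear": [0.025, 0.013, 0], "angular": [0, 0, 0]}, {"linear": [0.025, 0.013, 0], "angular": [0, 0, 0]}, {"linear": [0.025, 0.013, 0], "angular": [0, 0, 0]}, {"linear": [0.025, 0.013, 0], "angular": [0, 0, 0]}, {"linear": [0.025, 0.013, 0], "angular": [0, 0, 0]}, {"linear": [0.025, 0.013, 0], "angular": [0, 0, 0]}, {"linear": [0.025, 0.013, 0], "angular": [0, 0, 0]}, {"linear": [0.02, 0.01, 0], "angular": [0, 0, 0]}, {"linear": [0.01, 0.005, 0], "angular": [0, 0, 0]}]'

```text
time_s: 3.7
tool_pos: [0.4964, -0.0889, 0.2313]
orientation: [[0.073, 0.997, 0.0], [0.997, -0.073, 0.001], [0.001, 0.0, -1.0]]
contact_force: [-0.3, 0.1, 0.5]
opening: -0.0001
grip_force: 0.0
```

```bash
python3 - <<'E'
from h import *
s=rep()
R=s["orientation"];tgt=np.r_[O+RH@[-.140,0],.20]
print("tool delta",R.T@(tgt-s["tool_pos"]))
E
```

```text
t 3.7 tcp [ 0.4964 -0.0889  0.2313] hol [-174.2301   17.3314] yaw 85.81311348024735 Rz [ 0.0001  0.0007 -1.    ] F [-0.261   0.0912  0.4709] Fh [0.0715 0.2671] op -8.871157377463108e-05 q [ 53.0927  19.7031 -54.9994 108.7881  18.3803  60.8894 -13.6338]
tool delta [0.0342 0.0174 0.0313]
```

Request:
drive_tool --deltas '[{"linear": [0.016, 0.008, 0.005], "angular": [0, 0, 0]}, {"linear": [0.014, 0.006, 0.015], "angular": [0, 0, 0]}, {"linear": [0.006, 0.003, 0.02], "angular": [0, 0, 0]}, {"linear": [0, 0, 0.02], "angular": [0, 0, 0]}, {"linear": [0, 0, 0.02], "angular": [0, 0, 0]}, {"linear": [0, 0, 0.02], "angular": [0, 0, 0]}, {"linear": [0, 0, 0.02], "angular": [0, 0, 0]}, {"linear": [0, 0, 0.02], "angular": [0, 0, 0]}, {"linear": [0, 0, 0.02], "angular": [0, 0, 0]}, {"linear": [0, 0, 0.015], "angular": [0, 0, 0]}, {"linear": [0, 0, 0.01], "angular": [0, 0, 0]}, {"linear": [0, 0, 0.006], "angular": [0, 0, 0]}]'

```text
time_s: 4.9
tool_pos: [0.5154, -0.0574, 0.0396]
orientation: [[0.075, 0.997, -0.001], [0.997, -0.075, -0.0], [-0.0, -0.001, -1.0]]
contact_force: [-0.4, 0.0, -0.4]
opening: 0.0001
grip_force: 0.0
```

```bash
python3 - <<'E'
from h import *
s=rep()
a=get_image("top")[180:245,205:320,::-1];b=get_image("side")[172:260,200:295,::-1]
a=cv2.resize(a,(690,390),interpolation=cv2.INTER_CUBIC)
b=cv2.resize(b,None,fx=6,fy=6,interpolation=cv2.INTER_CUBIC)
cv2.imwrite("pics/a1.png",cv2.convertScaleAbs(b,alpha=1.5))
E
```

```text
t 4.9 tcp [ 0.5154 -0.0574  0.0396] hol [-141.3991    0.7529] yaw 85.68501432845221 Rz [-0.0008 -0.     -1.    ] F [-0.3599  0.0467 -0.425 ] Fh [0.0197 0.3624] op 8.265201371891761e-05 q [ 36.9089  36.9715 -42.1606 114.5334  36.6629  42.539  -32.0525]
```

View pics/a1.png

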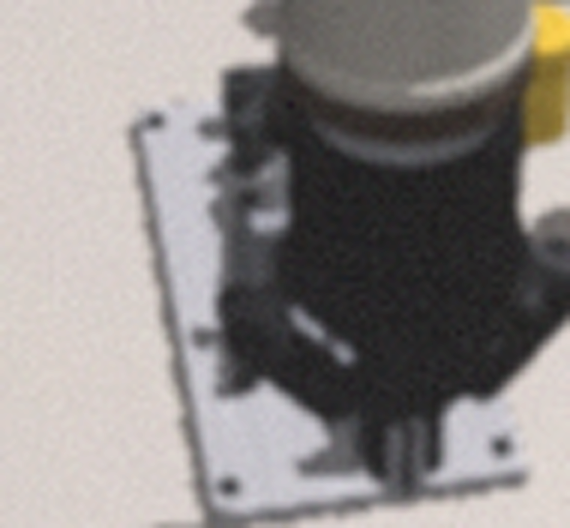

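The fingers stand behind the bar fin, with tips near (400,480). I advance until contact.

Request:
drive_tool --deltas '[{"linear": [0.003, 0, 0], "angular": [0, 0, 0]}, {"linear": [0.003, 0, 0], "angular": [0, 0, 0]}, {"linear": [0.003, 0, 0], "angular": [0, 0, 0]}, {"linear": [0.003, 0, 0], "angular": [0, 0, 0]}, {"linear": [0.003, 0, 0], "angular": [0, 0, 0]}, {"linear": [0.003, 0, 0], "angular": [0, 0, 0]}, {"linear": [0.003, 0, 0], "angular": [0, 0, 0]}, {"linear": [0.003, 0, 0], "angular": [0, 0, 0]}, {"linear": [0.003, 0, 0], "angular": [0, 0, 0]}, {"linear": [0.003, 0, 0], "angular": [0, 0, 0]}]'

```text
time_s: 6.0
tool_pos: [0.5181, -0.0282, 0.0403]
orientation: [[0.076, 0.997, -0.0], [0.997, -0.076, -0.001], [-0.001, -0.0, -1.0]]
contact_force: [-0.7, -2.3, 1.4]
opening: -0.0001
grip_force: 1.6
```

Request:
drive_tool --deltas '[{"linear": [0.002, 0, 0], "angular": [0, 0, 0]}, {"linear": [0.002, 0, 0], "angular": [0, 0, 0]}, {"linear": [0.002, 0, 0], "angular": [0, 0, 0]}, {"linear": [0.002, 0, 0], "angular": [0, 0, 0]}, {"linear": [0.002, 0, 0], "angular": [0, 0, 0]}]'

```text
time_s: 6.5
tool_pos: [0.5189, -0.0173, 0.0404]
orientation: [[0.075, 0.997, 0.0], [0.997, -0.075, -0.0], [-0.0, 0.0, -1.0]]
contact_force: [-0.3, -3.8, 2.2]
opening: 0.0001
grip_force: 1.6
```

```bash
python3 -c "
from h import *
rep()"
```

```text
t 6.5 tcp [ 0.5189 -0.0173  0.0404] hol [-101.1446    0.2715] yaw 85.70993824290521 Rz [ 0.0002 -0.0001 -1.    ] F [-0.3315 -3.8318  2.2373] Fh [-3.8458  0.0447] op 7.813305671687167e-05 q [ 32.538   36.9369 -42.2643 114.4865  36.6677  42.6011 -36.466 ]
```

Request:
drive_tool --deltas '[{"linear": [0.002, 0, 0], "angular": [0, 0, 0]}, {"linear": [0.002, 0, 0], "angular": [0, 0, 0]}, {"linear": [0.002, 0, 0], "angular": [0, 0, 0]}, {"linear": [0.002, 0, 0], "angular": [0, 0, 0]}, {"linear": [0.002, 0, 0], "angular": [0, 0, 0]}, {"linear": [0.002, 0, 0], "angular": [0, 0, 0]}, {"linear": [0.002, 0, 0], "angular": [0, 0, 0]}, {"linear": [0.002, 0, 0], "angular": [0, 0, 0]}, {"linear": [0.001, 0, 0], "angular": [0, 0, 0]}, {"linear": [0.001, 0, 0], "angular": [0, 0, 0]}]'

```text
time_s: 7.5
tool_pos: [0.5202, 0.0006, 0.0403]
orientation: [[0.075, 0.997, 0.0], [0.997, -0.075, -0.0], [-0.0, 0.0, -1.0]]
contact_force: [0.1, -3.4, 3.4]
opening: 0.0001
grip_force: 1.8
```

Request:
drive_tool --deltas '[{"linear": [0.001, 0, 0], "angular": [0, 0, 0]}, {"linear": [0.001, 0, 0], "angular": [0, 0, 0]}, {"linear": [0.001, 0, 0], "angular": [0, 0, 0]}, {"linear": [0.001, 0, 0], "angular": [0, 0, 0]}]'

```text
time_s: 7.9
tool_pos: [0.5204, 0.0046, 0.0403]
orientation: [[0.075, 0.997, -0.0], [0.997, -0.075, -0.0], [-0.0, -0.0, -1.0]]
contact_force: [-0.5, -3.7, 2.1]
opening: -0.0003
grip_force: 1.8
```

```bash
python3 - <<'E'
from h import *
rep()
a=get_image("top")[180:245,205:312,::-1]
a=cv2.resize(a,None,fx=7,fy=7,interpolation=cv2.INTER_CUBIC)
cv2.imwrite("pics/a2.png",cv2.convertScaleAbs(a,alpha=1.5))
E
```

```text
t 7.9 tcp [0.5204 0.0046 0.0403] hol [-79.2062   0.3595] yaw 85.71364151834096 Rz [-0. -0. -1.] F [-0.4702 -3.7078  2.0989] Fh [-3.7325  0.1923] op -0.00029659049367440485 q [ 30.0895  37.0519 -42.2634 114.3007  36.6912  42.7091 -38.8522]
```

View pics/a2.png

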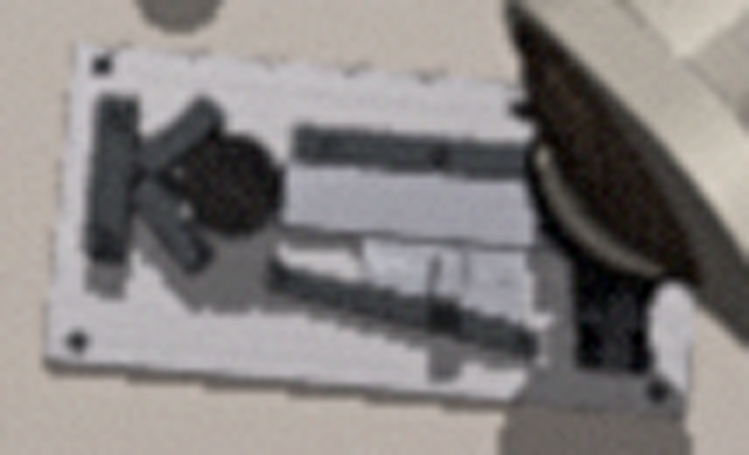

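The can lid is now at crop (232,185), nearly in the V, and stands upright. I continue gently.

Request:
drive_tool --deltas '[{"linear": [0.001, 0, 0], "angular": [0, 0, 0]}, {"linear": [0.001, 0, 0], "angular": [0, 0, 0]}, {"linear": [0.001, 0, 0], "angular": [0, 0, 0]}]'

```text
time_s: 8.25
tool_pos: [0.5206, 0.0075, 0.0403]
orientation: [[0.075, 0.997, -0.0], [0.997, -0.075, -0.0], [-0.0, -0.0, -1.0]]
contact_force: [0.4, -5.8, 2.3]
opening: 0.0002
grip_force: 2.2
```

Request:
drive_tool --deltas '[{"linear": [0.0005, 0, 0], "angular": [0, 0, 0]}, {"linear": [0.0005, 0, 0], "angular": [0, 0, 0]}]'

```text
time_s: 8.45
tool_pos: [0.5207, 0.0084, 0.0403]
orientation: [[0.075, 0.997, -0.0], [0.997, -0.075, -0.0], [-0.0, -0.0, -1.0]]
contact_force: [-0.4, -4.9, 3.4]
opening: 0.0002
grip_force: 2.2
```

Request:
drive_tool --deltas '[{"linear": [0.0005, 0, 0], "angular": [0, 0, 0]}, {"linear": [0.0005, 0, 0], "angular": [0, 0, 0]}]'

```text
time_s: 8.65
tool_pos: [0.5208, 0.0094, 0.0403]
orientation: [[0.075, 0.997, -0.0], [0.997, -0.075, -0.0], [-0.0, -0.0, -1.0]]
contact_force: [-0.4, -6.1, 3.6]
opening: -0.0
grip_force: 3.0
```

Request:
drive_tool --deltas '[{"linear": [0.0005, 0, 0], "angular": [0, 0, 0]}, {"linear": [0.0005, 0, 0], "angular": [0, 0, 0]}]'

```text
time_s: 8.85
tool_pos: [0.5208, 0.0094, 0.0403]
orientation: [[0.075, 0.997, -0.0], [0.997, -0.075, -0.002], [-0.002, -0.0, -1.0]]
contact_force: [-0.9, -7.9, 4.3]
opening: 0.0001
grip_force: 3.7
```

Request:
drive_tool --deltas '[{"linear": [0.0005, 0, 0], "angular": [0, 0, 0]}, {"linear": [0, 0, 0], "angular": [0, 0, 0]}]'

```text
time_s: 9.05
tool_pos: [0.5208, 0.0094, 0.0403]
orientation: [[0.076, 0.997, -0.001], [0.997, -0.076, -0.002], [-0.002, -0.0, -1.0]]
contact_force: [-0.8, -8.0, 5.2]
opening: 0.0001
grip_force: 3.8
```

Request:
drive_tool --deltas '[{"linear": [0.0005, 0, 0], "angular": [0, 0, 0]}, {"linear": [0.0005, 0, 0], "angular": [0, 0, 0]}, {"linear": [0, 0, 0], "angular": [0, 0, 0]}]'

```text
time_s: 9.35
tool_pos: [0.5209, 0.0094, 0.0403]
orientation: [[0.077, 0.997, -0.001], [0.997, -0.077, -0.003], [-0.003, -0.001, -1.0]]
contact_force: [-0.5, -9.0, 5.1]
opening: -0.0
grip_force: 4.8
```

```bash
python3 - <<'E'
from h import *
rep()
a=get_image("top")[180:245,205:312,::-1]
a=cv2.convertScaleAbs(cv2.resize(a,None,fx=7,fy=7,interpolation=cv2.INTER_CUBIC),alpha=1.5)
cv2.imwrite("pics/a3.png",a)
E
```

```text
t 9.35 tcp [0.5209 0.0094 0.0403] hol [-74.3397   0.2758] yaw 85.61238644766422 Rz [-0.0008 -0.0034 -1.    ] F [-0.5079 -8.9653  5.0955] Fh [-8.9781 -0.1624] op -1.7260530717261296e-06 q [ 29.3149  37.0676 -42.1402 114.1887  36.7836  42.8735 -39.6522]
```

View pics/a3.png

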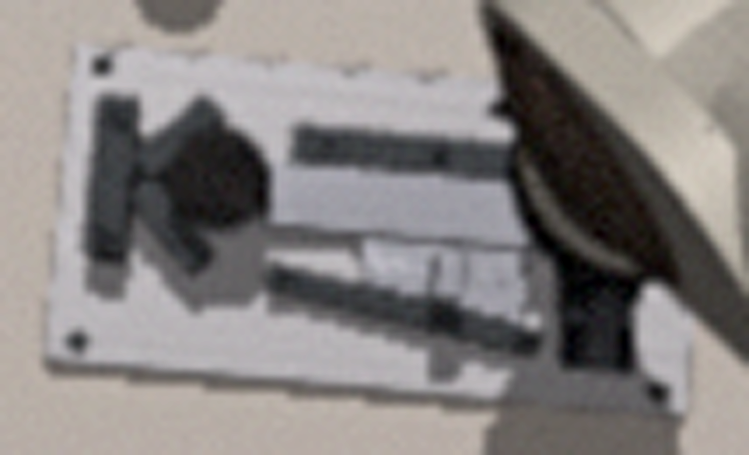

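The can is home, lid at (218,180) in the V, and the bar stopped moving while the force rose to 9 N. I retreat and go to the wedge fin.

Request:
drive_tool --deltas '[{"linear": [-0.002, 0, 0], "angular": [0, 0, 0]}, {"linear": [-0.004, 0, 0], "angular": [0, 0, 0]}, {"linear": [-0.006, 0, 0], "angular": [0, 0, 0]}, {"linear": [-0.004, 0, -0.005], "angular": [0, 0, 0]}, {"linear": [0, 0, -0.015], "angular": [0, 0, 0]}, {"linear": [0, 0, -0.02], "angular": [0, 0, 0]}, {"linear": [0, 0, -0.02], "angular": [0, 0, 0]}, {"linear": [0.005, -0.01, -0.005], "angular": [0, 0, 0]}, {"linear": [0.01, -0.01, 0], "angular": [0, 0, 0]}, {"linear": [0.01, -0.008, 0], "angular": [0, 0, 0]}, {"linear": [0.004, -0.002, 0], "angular": [0, 0, 0]}, {"linear": [0, 0, 0], "angular": [0, 0, 0]}]'

```text
time_s: 10.6
tool_pos: [0.491, 0.0286, 0.1048]
orientation: [[0.072, 0.997, -0.001], [0.997, -0.072, 0.0], [0.0, -0.001, -1.0]]
contact_force: [1.2, -0.8, 0.3]
opening: -0.0
grip_force: 0.0
```

```bash
python3 -c "
from h import *
rep()"
```

```text
t 10.6 tcp [0.491  0.0286 0.1048] hol [-57.4813  31.4483] yaw 85.86567293743727 Rz [-0.0011  0.0002 -1.    ] F [ 1.2453 -0.8384  0.3106] Fh [-0.7431 -1.3044] op -3.810071318736572e-05 q [ 33.2063  29.2205 -48.5476 116.5254  29.8307  47.2848 -36.8628]
```

Request:
drive_tool --deltas '[{"linear": [0, 0.001, 0.005], "angular": [0, 0, 0]}, {"linear": [0, 0, 0.01], "angular": [0, 0, 0]}, {"linear": [0, 0, 0.01], "angular": [0, 0, 0]}, {"linear": [0, 0, 0.01], "angular": [0, 0, 0]}, {"linear": [0, 0, 0.01], "angular": [0, 0, 0]}, {"linear": [0, 0, 0.01], "angular": [0, 0, 0]}, {"linear": [0, 0, 0.007], "angular": [0, 0, 0]}, {"linear": [0, 0, 0.003], "angular": [0, 0, 0]}]'

```text
time_s: 11.4
tool_pos: [0.4925, 0.0272, 0.0394]
orientation: [[0.074, 0.997, -0.001], [0.997, -0.074, 0.0], [0.0, -0.001, -1.0]]
contact_force: [0.1, -0.0, -0.2]
opening: -0.0
grip_force: 0.0
```

Request:
drive_tool --deltas '[{"linear": [0.002, 0, 0], "angular": [0, 0, 0]}, {"linear": [0.002, 0, 0], "angular": [0, 0, 0]}, {"linear": [0.002, 0, 0], "angular": [0, 0, 0]}, {"linear": [0.002, 0, 0], "angular": [0, 0, 0]}, {"linear": [0.002, 0, 0], "angular": [0, 0, 0]}, {"linear": [0.002, 0, 0], "angular": [0, 0, 0]}]'

```text
time_s: 12.0
tool_pos: [0.4941, 0.0393, 0.0405]
orientation: [[0.075, 0.997, 0.0], [0.997, -0.075, -0.0], [-0.0, 0.0, -1.0]]
contact_force: [0.5, -0.7, 0.3]
opening: 0.0001
grip_force: 0.0
```

```bash
python3 -c "
from h import *
rep()"
```

```text
t 12.0 tcp [0.4941 0.0393 0.0405] hol [-46.5666  29.1946] yaw 85.71476542281164 Rz [ 0.0004 -0.     -1.    ] F [ 0.5063 -0.7485  0.2533] Fh [-0.7087 -0.5608] op 0.00012758152044121983 q [ 27.024   35.243  -42.7723 117.711   36.7074  40.978  -43.6993]
```

Request:
drive_tool --deltas '[{"linear": [0.002, 0.0003, 0], "angular": [0, 0, 0]}, {"linear": [0.002, 0.0003, 0], "angular": [0, 0, 0]}, {"linear": [0.002, 0.0003, 0], "angular": [0, 0, 0]}, {"linear": [0.002, 0.0003, 0], "angular": [0, 0, 0]}, {"linear": [0.002, 0.0003, 0], "angular": [0, 0, 0]}]'

```text
time_s: 12.5
tool_pos: [0.4959, 0.0472, 0.0403]
orientation: [[0.076, 0.997, -0.001], [0.997, -0.076, -0.003], [-0.003, -0.001, -1.0]]
contact_force: [-1.6, -6.3, 3.4]
opening: -0.0002
grip_force: 2.5
```

Request:
drive_tool --deltas '[{"linear": [0.001, 0.0002, 0], "angular": [0, 0, 0]}, {"linear": [0.001, 0.0002, 0], "angular": [0, 0, 0]}, {"linear": [0.001, 0.0002, 0], "angular": [0, 0, 0]}, {"linear": [0.001, 0.0002, 0], "angular": [0, 0, 0]}]'

```text
time_s: 12.9
tool_pos: [0.497, 0.0515, 0.0403]
orientation: [[0.076, 0.997, -0.001], [0.997, -0.076, -0.002], [-0.002, -0.001, -1.0]]
contact_force: [-0.5, -4.1, 3.2]
opening: -0.0001
grip_force: 2.5
```

Request:
drive_tool --deltas '[{"linear": [0.001, 0.0002, 0], "angular": [0, 0, 0]}, {"linear": [0.001, 0.0002, 0], "angular": [0, 0, 0]}, {"linear": [0.001, 0.0002, 0], "angular": [0, 0, 0]}, {"linear": [0.001, 0.0002, 0], "angular": [0, 0, 0]}]'

```text
time_s: 13.3
tool_pos: [0.4979, 0.0552, 0.0402]
orientation: [[0.076, 0.997, -0.001], [0.997, -0.076, -0.003], [-0.003, -0.001, -1.0]]
contact_force: [-1.8, -5.7, 4.9]
opening: -0.0002
grip_force: 2.8
```

Request:
drive_tool --deltas '[{"linear": [0.001, 0.0002, 0], "angular": [0, 0, 0]}, {"linear": [0.001, 0.0002, 0], "angular": [0, 0, 0]}, {"linear": [0.001, 0.0002, 0], "angular": [0, 0, 0]}]'

```text
time_s: 13.6
tool_pos: [0.4987, 0.0581, 0.0402]
orientation: [[0.076, 0.997, -0.001], [0.997, -0.076, -0.003], [-0.003, -0.001, -1.0]]
contact_force: [-2.5, -4.6, 5.4]
opening: 0.0002
grip_force: 2.9
```

Request:
drive_tool --deltas '[{"linear": [0.001, 0.0002, 0], "angular": [0, 0, 0]}, {"linear": [0.001, 0.0002, 0], "angular": [0, 0, 0]}]'

```text
time_s: 13.8
tool_pos: [0.4988, 0.0586, 0.0401]
orientation: [[0.077, 0.997, -0.003], [0.997, -0.077, -0.005], [-0.005, -0.002, -1.0]]
contact_force: [-3.0, -10.2, 7.0]
opening: -0.0001
grip_force: 5.1
```

Request:
drive_tool --deltas '[{"linear": [0.001, 0.0002, 0], "angular": [0, 0, 0]}, {"linear": [0.001, 0.0002, 0], "angular": [0, 0, 0]}]'

```text
time_s: 14.0
tool_pos: [0.4989, 0.0589, 0.04]
orientation: [[0.078, 0.997, -0.004], [0.997, -0.078, -0.007], [-0.008, -0.003, -1.0]]
contact_force: [-3.9, -13.4, 8.6]
opening: 0.0
grip_force: 6.8
```

Request:
drive_tool --deltas '[{"linear": [0.001, 0, 0], "angular": [0, 0, 0]}, {"linear": [0.001, 0, 0], "angular": [0, 0, 0]}]'

```text
time_s: 14.2
tool_pos: [0.4989, 0.0592, 0.04]
orientation: [[0.079, 0.997, -0.004], [0.997, -0.079, -0.01], [-0.01, -0.004, -1.0]]
contact_force: [-5.4, -17.5, 12.2]
opening: -0.0001
grip_force: 8.7
```

Request:
drive_tool --deltas '[{"linear": [0.001, 0, 0], "angular": [0, 0, 0]}, {"linear": [0, 0, 0], "angular": [0, 0, 0]}]'

```text
time_s: 14.4
tool_pos: [0.4989, 0.0594, 0.04]
orientation: [[0.079, 0.997, -0.005], [0.997, -0.079, -0.011], [-0.011, -0.004, -1.0]]
contact_force: [-5.5, -17.2, 12.1]
opening: -0.0006
grip_force: 8.8
```

Request:
drive_tool --deltas '[{"linear": [0.0008, 0, 0], "angular": [0, 0, 0]}, {"linear": [0.0005, 0, 0], "angular": [0, 0, 0]}, {"linear": [0, 0, 0], "angular": [0, 0, 0]}]'

```text
time_s: 14.7
tool_pos: [0.4989, 0.0595, 0.04]
orientation: [[0.08, 0.997, -0.005], [0.997, -0.08, -0.012], [-0.013, -0.004, -1.0]]
contact_force: [-6.9, -19.5, 13.5]
opening: -0.0001
grip_force: 10.0
```

```bash
python3 -c "
from h import *
rep()"
```

```text
t 14.7 tcp [0.4989 0.0595 0.04  ] hol [-26.0389  25.925 ] yaw 85.40448281896101 Rz [-0.0053 -0.0123 -0.9999] F [ -6.9487 -19.4872  13.479 ] Fh [-19.951    5.4755] op -5.510957599916394e-05 q [ 23.6965  35.8542 -42.2645 116.4567  36.9808  42.1772 -46.6348]
```

20 N was reached along the ramp and the wedge is jammed. I back off and clear out.

Request:
drive_tool --deltas '[{"linear": [-0.003, 0, 0], "angular": [0, 0, 0]}, {"linear": [-0.003, -0.0005, 0], "angular": [0, 0, 0]}, {"linear": [-0.003, -0.001, 0], "angular": [0, 0, 0]}, {"linear": [-0.003, -0.001, 0], "angular": [0, 0, 0]}, {"linear": [0, 0, -0.005], "angular": [0, 0, 0]}, {"linear": [0, 0, -0.015], "angular": [0, 0, 0]}, {"linear": [0, 0, -0.02], "angular": [0, 0, 0]}, {"linear": [0, 0, -0.025], "angular": [0, 0, 0]}, {"linear": [0, 0, -0.025], "angular": [0, 0, 0]}, {"linear": [0, 0, -0.025], "angular": [0, 0, 0]}, {"linear": [-0.02, 0, -0.025], "angular": [0, 0, 0]}, {"linear": [-0.02, 0, -0.02], "angular": [0, 0, 0]}]'

```text
time_s: 15.9
tool_pos: [0.4948, 0.0177, 0.203]
orientation: [[0.071, 0.997, 0.003], [0.997, -0.071, 0.0], [0.001, 0.002, -1.0]]
contact_force: [-0.1, -0.4, 0.2]
opening: -0.0003
grip_force: 0.0
```

Request:
drive_tool --deltas '[{"linear": [-0.03, -0.005, 0], "angular": [0, 0, 0]}, {"linear": [-0.03, -0.01, 0], "angular": [0, 0, 0]}, {"linear": [-0.03, -0.01, 0], "angular": [0, 0, 0]}, {"linear": [-0.03, -0.01, 0], "angular": [0, 0, 0]}, {"linear": [-0.03, -0.01, 0], "angular": [0, 0, 0]}, {"linear": [-0.03, -0.005, 0], "angular": [0, 0, 0]}, {"linear": [-0.02, 0, 0], "angular": [0, 0, 0]}, {"linear": [-0.01, 0, 0], "angular": [0, 0, 0]}, {"linear": [0, 0, 0], "angular": [0, 0, 0]}]'

```text
time_s: 16.8
tool_pos: [0.429, -0.19, 0.201]
orientation: [[0.076, 0.997, 0.001], [0.997, -0.076, -0.0], [-0.0, 0.001, -1.0]]
contact_force: [0.4, 0.6, -0.4]
opening: -0.0002
grip_force: 0.0
```

```bash
python3 - <<'E'
from h import *
rep()
a=get_image("top")[180:245,205:312,::-1];b=get_image("side")[150:300,180:320,::-1]
a=cv2.convertScaleAbs(cv2.resize(a,None,fx=4,fy=4,interpolation=cv2.INTER_CUBIC),alpha=1.5)
b=cv2.convertScaleAbs(cv2.resize(b,None,fx=2.6,fy=3.9,interpolation=cv2.INTER_CUBIC),alpha=1.5)
w=np.zeros((590,800,3),np.uint8);w[:a.shape[0],:a.shape[1]]=a;w[:b.shape[0],430:430+b.shape[1]]=b
cv2.imwrite("pics/a4.png",w)
E
```

```text
t 16.8 tcp [ 0.429 -0.19   0.201] hol [-280.0929   76.984 ] yaw 85.62870318862852 Rz [ 0.001  -0.0003 -1.    ] F [ 0.4115  0.5958 -0.3661] Fh [ 0.6248 -0.3659] op -0.0002408277844143049 q [ 66.6561  17.1496 -53.0176 115.1656  16.6267  55.4077   0.9193]
```

View pics/a4.png

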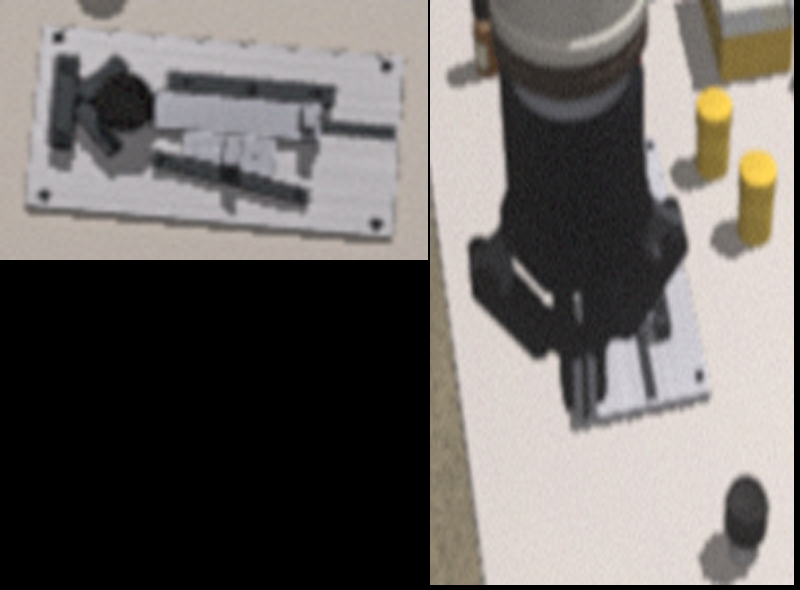

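The can is upright in the V, lid at (124,102). The bar is against it with its nose end at (155,112), the wedge fin is at (233,155), and the eyepiece at (745,515) is undisturbed. Handing in.

```bash
python3 -c "
from rig import *
print(hand_in())"
```

```text
the job is handed in; nothing more can be done
None
```

The canister was pressed home into the V-seat (about 9 N on the bar), and the wedge was jammed at about 20 N. The arm was then drawn clear, with the canister upright in the last picture, and the job was handed in at about 17 s; no verdict came back, and I only checked the eyepiece of the three bystanders there.

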